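# Find the packing spacer that fits the module's gap

## Task

The module in the open bay of the aluminium carrier needs packing out: find by trial which of the three grey spacer plates slides snugly into the gap between the carrier's front wall and the module, that is, the thickest one that goes in, and leave that one in the gap, upright, about centred along it and fully down on the gap's floor. Feel for the fit gently and never force a plate that does not go in. The two plates that are not used must end standing in the pockets of the black holder, and the other things on the bench stay where they are.

Things in the scene. Friction and masses are not known exactly. Their poses are not given: they have to be found in the camera images.
- carrier: fixed aluminium carrier, 222 x 84 x 49 mm: 3 bays along its x between walls (6 mm thick, 72 mm long in y, tops at z = 46 mm). Origin on the bench (z = 0) under the inner face of the front wall, nearest the robot; z up. Only the first bay is open (x = 0 to 60 mm); a grey cover, top z = 49 mm, shuts the rest. The gap's floor (module's flange) is at z = 8 to 20 mm, varying and not told
- slot (a point): upper edge of the gap on the front wall's inner face, mid-length: carrier (0, 0, 46 mm), carrier's axes. From here the gap runs towards +x as far as the module (fixed, dark steel): 1.5 mm wider than one of the spacers (so 12.5 to 20.5 mm), varying from case to case. 66 mm long in y, open above and at both ends; both upper edges rounded (3 mm radius). Its floor is the module's flange, see carrier
- spacer_thin_mid (a point): centre of the 11 mm spacer plate: plain grey plastic plate, 11 mm thick (its x axis), 50 mm long (y), 80 mm tall (z), 60 g, square edges. Starts upright in a pocket of the holder. Seated in the gap it stands 42 to 54 mm out above the walls, where it can be held across its thickness. The next thicker than the snug one does not go in; the next thinner has about 5.5 mm play
- spacer_mid_mid (a point): centre of the 15 mm spacer plate: same as the 11 mm one, but 15 mm thick
- spacer_thick_mid (a point): centre of the 19 mm spacer plate: same, but 19 mm thick
- holder: fixed black holder, 50 x 222 mm base, origin at the centre of its underside. Three open pockets in a row along its y axis at y = -67, 0 and +67 mm, each 25 mm wide in x and about 63 mm long in y, floor at z = 6 mm, rim at z = 24 mm. A spacer stands in each, its thickness along the holder's x; which is in which pocket varies. A pocket takes any spacer
- tape_amber: loose bystander: roll of amber tape, 52 mm across, 12 mm high; leave alone
- screw_dish: loose bystander: round steel dish, 65 mm across, 14 mm high; leave alone
- screwdriver_blue: loose bystander: small blue-handled screwdriver, 172 mm long, lying; leave alone

How it is judged:
By the outcome, as a careful person would: the job done as asked, in the order asked, and still so for the second after the job is handed in, with the robot touching nothing.
It also fails if it takes over 64 s, if anything falls off the work surface, if the arm or the gripper's body presses on something with over 40 N, if the wrist force passes 120 N, or if a joint passes its speed limit or range.

## Robot

A 6-joint arm with a two-finger parallel gripper is mounted at the origin on a cart in front of the work surface, level with it; the furniture and walls round the work are solid. World frame = base frame: x ahead of the robot, y to its left, z up, the work surface at z = 0. Lengths are in mm, angles in rad, forces in N, time in s.
With the tool pointing down it reaches from about 300 to 775 mm from the base axis. Payload 14.6 kg.
Tool frame: the origin (TCP) lies at the very end of the fingers, on their centre line; the grasp point (between the pads) lies 19 mm behind it; z points along the fingers, y is the line along which they close (so a half turn about z gives the same grasp; the last joint's range is limited). The gripper opens to 85 mm and grips with 20 to 120 N. Pads are 22 mm wide; open, the fingers measure 114 mm over their backs; the gripper's body (76 mm by 85 mm) begins 54 mm behind the grasp point. The pads swing forward as they close: fully open they stand 13 mm farther back than shut.
Start: joints at [1.121, 0.3, 1.521, -0, 1.321, -0.067], TCP at [205.432, 510.183, 231.281] pointing down, gripper open.
Joint ranges: [-3.03, 3.03], [-0.79, 2.21], [0.23, 2.52], [-1.04, 4.18], [0, 3.07], [-2.55, 2.55]. Speed limits (rad/s): [2.22, 2.22, 2.57, 3.14, 3.14, 3.14].

## Interface

Orientations are given as a unit quaternion [x, y, z, w].
In Python, from station import r gives the robot as it stands.
- The arm moves only by the tool drive_tool, never from a script. Its argument "targets" is a list of rows, each a list of 7 numbers: the closure in counts, from 0 (fully open) to 255 (shut), then the shift along the world's x, y, z in units of 60 mm (1.0 is 60 mm), then the turn, a rotation vector about the world's x, y, z in units of 6 degrees (1.0 is 6 degrees). A call has 1 to 12 rows; each row is the pose to reach, as a shift and turn from the pose commanded when the call began; what a row does not reach only later rows make up. A row lasts 1/8 s, in which the tool goes at most 62.5 mm and 10.7 degrees, less where a joint would pass 70% of its speed; a pose out of reach is approached as far as the arm can. A call with a gripper value outside its range is refused whole. The fingers move at their own pace and stop on an object; the grip force is fixed at half the most. Time passes only in rows, so rows that repeat a pose let the fingers close. It gives the time, the measured TCP pose, the force, the opening and the grip force at its end, in the units of the state.
- r.read_state(): the state, without advancing time (a new reading comes with each control period).
- r.camera(name): name is "scene" or "top" or "wrist"; returns a dict with "img" (480x640x3 uint8, red, green, blue), "fov_y" (degrees; the focal length in pixels is half the picture's height over the tangent of half this angle, whatever the lens; pixels are square), "cx", "cy" (the principal point, pixels), "R" (3x3) and "t" (3): a world point X has camera coordinates R X + t; the wrist camera has in their place "mount" (4x4, takes a point from camera to tool coordinates, whose origin is the TCP and whose axes are the flange's). Camera axes: x right, y down, z forward; pixel columns grow to the right and rows downward; lengths in mm; the calibration is good to about 2 mm. A picture is of the moment at which its call begins: read the wrist's pose just before it. There is no depth.
- r.close_job(): hands the job in; it is judged then, once.
Trained networks look in a picture, given as the dict that the camera call returned (one of the last four; its "shot" number tells which), for a name from the list of things; names that differ only in an ending like _2 or _b are one class to them, and where a whole thing is asked for, a point or a joint stands for the part that bears it (a point fixed in the world has none). Each returns a list of dicts, best first, with "score" (0 to 1); they miss things now and then, are a little off and sometimes report something else, mostly with a low value. They report only what shows in the picture. A call takes as long as a camera call.
- r.silhouettes(label, picture): "pixels" (480x640 bool, what is visible of it).
- r.pinpoint(label, picture): "xyz" ([x, y, z] in mm, in world coordinates, good to about 4 mm: a listed point, or the origin of a listed thing).
The state is a dict: "time_s": time; "joint_positions": joint angles; "qd": joint speeds; "joint_efforts": joint torques, N m; "eef_pos": TCP position; "tcp_rot": TCP orientation; "wrist_force": force on the tool from outside, world axes, zero at the start; "wrist_torque": the same for the moment, N m; "gripper_width": finger opening in mm; "grasp_force": force on a finger pad.
Only numpy, scipy, OpenCV 4.12 (cv2) and the standard library are available. Lean on these libraries where they do the work, as an engineer would, in place of code of your own. Each camera call takes 0.05 s, during which the arm holds its last target. There are 200 camera calls.

## Working session

There is one attempt and no reset: what is moved stays moved. The work goes in short steps, Python scripts to look and compute and a tool call to move; the robot and the scene stay as the last step left them, time stands still between calls to the robot, and variables do not carry over. Pictures are saved under pics/ and viewed, at most 10 in all, crops included, and the job is handed in when it is done.

Besides the shell and the picture viewer there is one more tool, called after "Call:" by a JSON object that holds its "method" and its "body". drive_tool: Moves the arm, as the interface text tells. Its arguments: {"type":"object","properties":{"targets":{"type":"array","items":{"type":"array","items":{"type":"number"}}}},"required":["targets"]}

```bash
mkdir -p pics; ls; python3 - <<'E'
from station import r
import cv2,numpy as np
s=r.read_state();print(s['time_s'],s['eef_pos'],s['tcp_rot'],s['gripper_width'])
for n in("scene","top"):
    c=r.camera(n);cv2.imwrite(f"pics/{n}1.png",c['img'][:,:,::-1])
    print(n,c['fov_y'],c['cx'],c['cy'],np.round(c['R'],3).tolist(),np.round(c['t'],1).tolist())
    for l in("carrier","slot","holder","spacer_thin_mid","spacer_mid_mid","spacer_thick_mid","tape_amber","screw_dish","screwdriver_blue"):
        print(l,[(np.round(d['xyz']).tolist(),round(d['score'],2)) for d in r.pinpoint(l,c)][:3])
E
```

```text
pics
0.0 [205.34083631 509.95714504 230.67605469] [ 1.90249975e-01  9.81735482e-01 -6.03701919e-04 -1.62066887e-04] 85.25998537749707
scene 46.842027652043775 316.3698825649943 234.22427212187677 [[0.448, -0.894, -0.01], [-0.603, -0.293, -0.742], [0.661, 0.338, -0.67]] [-294.6, 362.4, 812.0]
carrier [([513.0, -140.0, 1.0], 0.95)]
slot [([508.0, -140.0, 47.0], 0.57)]
holder [([435.0, 232.0, 0.0], 0.79)]
spacer_thin_mid [([439.0, 233.0, 43.0], 0.63)]
spacer_mid_mid [([456.0, 295.0, 47.0], 0.87)]
spacer_thick_mid [([422.0, 163.0, 45.0], 0.78)]
tape_amber [([366.0, -36.0, 7.0], 0.7)]
screw_dish [([719.0, 41.0, -0.0], 0.95)]
screwdriver_blue [([482.0, -362.0, -2.0], 0.78), ([721.0, 43.0, 4.0], 0.6)]
top 56.40596369991834 323.13459173200187 242.53021066506793 [[-0.054, -0.999, 0.002], [-0.975, 0.053, -0.215], [0.215, -0.014, -0.977]] [-24.1, 543.0, 909.9]
carrier [([510.0, -141.0, -5.0], 0.72)]
slot [([512.0, -138.0, 46.0], 0.73)]
holder [([440.0, 233.0, -5.0], 0.78)]
spacer_thin_mid [([442.0, 234.0, 44.0], 0.78)]
spacer_mid_mid [([454.0, 292.0, 48.0], 0.8)]
spacer_thick_mid [([425.0, 162.0, 46.0], 0.53)]
tape_amber [([367.0, -33.0, 4.0], 0.67), ([508.0, -140.0, -1.0], 0.31)]
screw_dish [([722.0, 46.0, 1.0], 0.88)]
screwdriver_blue [([489.0, -360.0, -1.0], 0.49), ([721.0, 44.0, -1.0], 0.28)]
```

View pics/top1.png

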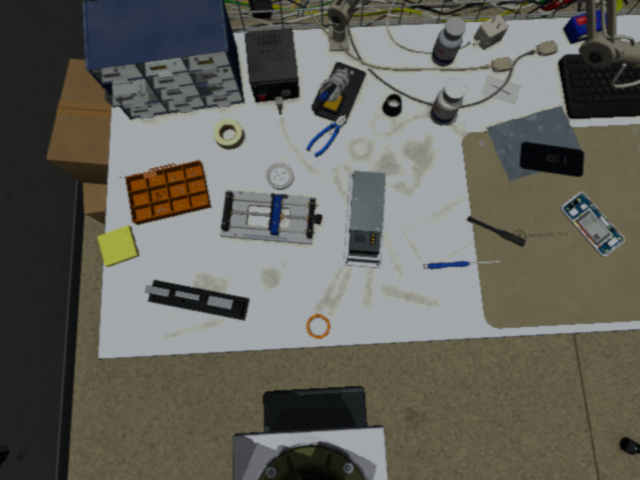

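View pics/scene1.png

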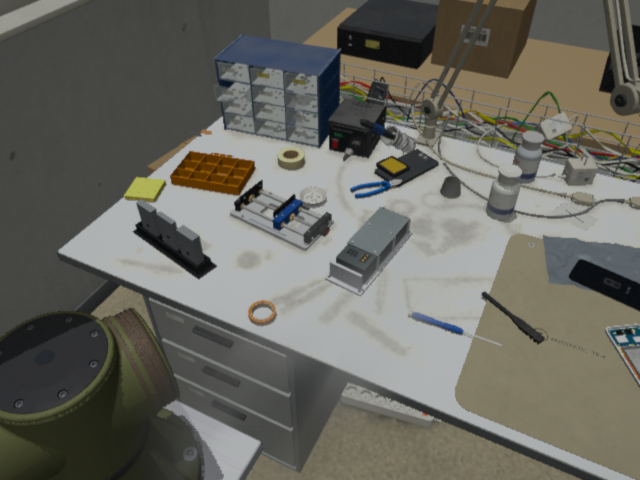

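The top view shows the holder at about px (197,300) with three grey plates. The carrier is at (365,220), with its open bay at the lower end near (364,258), and the tape is at (318,326). The network results agree with this, so I'm moving over the holder for a close look.

Call:
{"method": "drive_tool", "body": {"targets": [[0,3.88,-4.63,1.1,0,0,-13.7],[0,3.88,-4.63,1.1,0,0,-13.7],[0,3.88,-4.63,1.1,0,0,-13.7],[0,3.88,-4.63,1.1,0,0,-13.7],[0,3.88,-4.63,1.1,0,0,-13.7],[0,3.88,-4.63,1.1,0,0,-13.7],[0,3.88,-4.63,1.1,0,0,-13.7],[0,3.88,-4.63,1.1,0,0,-13.7],[0,3.88,-4.63,1.1,0,0,-13.7],[0,3.88,-4.63,1.1,0,0,-13.7],[0,3.88,-4.63,1.1,0,0,-13.7]]}}

```text
time_s: 2.38
eef_pos: [438.1, 232.5, 297.3]
tcp_rot: [0.788, 0.616, -0.0, 0.0]
wrist_force: [-0.3, -0.7, -0.1]
gripper_width: 85.7
grasp_force: 0.0
```

```bash
cat >h.py <<'E'
from station import r
import cv2,numpy as np
from scipy.spatial.transform import Rotation as Ro
def shot(fn=None):
    s=r.read_state();c=r.camera("wrist")
    if fn: cv2.imwrite("pics/"+fn,c['img'][:,:,::-1])
    T=np.eye(4);T[:3,:3]=Ro.from_quat(s['tcp_rot']).as_matrix();T[:3,3]=s['eef_pos']
    c['W']=T@c['mount'];c['f']=240/np.tan(np.radians(c['fov_y']/2));return c
def ray(c,px,z):   # pixel -> world at height z
    d=c['W'][:3,:3]@[(px[0]-c['cx'])/c['f'],(px[1]-c['cy'])/c['f'],1];o=c['W'][:3,3]
    return o+d*(z-o[2])/d[2]
def proj(c,X):
    p=c['W'][:3,:3].T@(np.array(X)-c['W'][:3,3]);return p[:2]/p[2]*c['f']+[c['cx'],c['cy']]
def st():
    s=r.read_state();R=Ro.from_quat(s['tcp_rot']).as_matrix()
    print('t',round(s['time_s'],2),'tcp',np.round(s['eef_pos'],1),'yAng',round(np.degrees(np.arctan2(R[1,1],R[0,1])),2),'zax',np.round(R[:,2],3),'F',np.round(s['wrist_force'],1),'w',round(s['gripper_width'],1),'g',round(s['grasp_force'],1))
L=("carrier","slot","holder","spacer_thin_mid","spacer_mid_mid","spacer_thick_mid")
E
python3 - <<'E'
from h import *
st();c=shot("w1.png");print(np.round(c['mount'],3).tolist(),c['fov_y'])
for l in L:print(l,[(np.round(d['xyz'],1).tolist(),round(d['score'],2)) for d in r.pinpoint(l,c)][:2])
for l in L[2:]:
    for d in r.silhouettes(l,c)[:1]:
        m=d['pixels'].astype('uint8');k=max(cv2.findContours(m,0,2)[0],key=cv2.contourArea)
        print(l,round(d['score'],2),np.round(cv2.boxPoints(cv2.minAreaRect(k))).tolist())
E
```

```text
t 2.38 tcp [438.1 232.5 297.3] yAng -14.02 zax [-0. -0. -1.] F [-0.3 -0.7 -0.1] w 85.7 g 0.0
[[-0.002, -0.949, -0.315, 80.551], [1.0, -0.002, 0.0, -1.764], [-0.001, -0.315, 0.949, -142.553], [0.0, 0.0, 0.0, 1.0]] 58.83671438548168
carrier [([509.3, -140.4, 4.5], 0.84)]
slot [([514.5, -144.1, 45.2], 0.72)]
holder [([438.1, 228.9, -3.1], 0.58), ([509.8, -142.1, 44.1], 0.17)]
spacer_thin_mid []
spacer_mid_mid [([509.3, -140.8, 7.4], 0.73)]
spacer_thick_mid []
holder 0.95 [[294.0, 55.0], [345.0, 55.0], [345.0, 269.0], [294.0, 269.0]]
spacer_thin_mid 0.85 [[314.0, 144.0], [328.0, 144.0], [328.0, 214.0], [314.0, 214.0]]
spacer_mid_mid 0.66 [[309.0, 140.0], [309.0, 77.0], [328.0, 77.0], [328.0, 140.0]]
spacer_thick_mid 0.79 [[309.0, 287.0], [309.0, 212.0], [331.0, 212.0], [331.0, 287.0]]
```

View pics/w1.png

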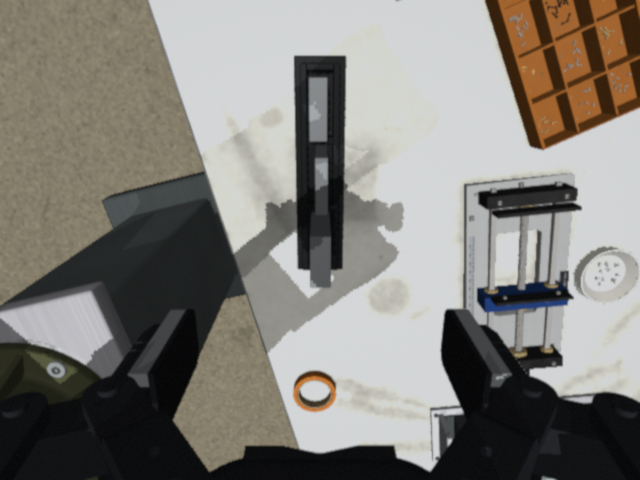

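The wrist view shows the holder upright at column 320. From the top, its plates are the mid one (row 108), the thin one (row 180) and the thick one (row 245). Next I'm looking at the carrier from close by.

Call:
{"method": "drive_tool", "body": {"targets": [[0,1.4,-6.87,-1.6,0,0,1.4],[0,1.4,-6.87,-1.6,0,0,1.4],[0,1.4,-6.87,-1.6,0,0,1.4],[0,1.4,-6.87,-1.6,0,0,1.4],[0,1.4,-6.87,-1.6,0,0,1.4],[0,1.4,-6.87,-1.6,0,0,1.4],[0,1.4,-6.87,-1.6,0,0,1.4],[0,1.4,-6.87,-1.6,0,0,1.4],[0,1.4,-6.87,-1.6,0,0,1.4],[0,1.4,-6.87,-1.6,0,0,1.4]]}}

```text
time_s: 4.18
eef_pos: [522.4, -178.8, 201.8]
tcp_rot: [0.741, 0.671, 0.0, 0.0]
wrist_force: [-0.6, 0.4, 0.1]
gripper_width: 85.5
grasp_force: 0.0
```

```bash
python3 - <<'E'
from h import *
st();c=shot("w2.png")
for l in L[:2]:print(l,[(np.round(d['xyz'],1).tolist(),round(d['score'],2)) for d in r.pinpoint(l,c)][:2])
np.save("w2.npy",{k:c[k] for k in('W','f','cx','cy')},allow_pickle=True)
cv2.imwrite("pics/w2c.png",cv2.resize(c['img'][60:400,160:560,::-1],(800,680))[:600])
E
```

```text
t 4.17 tcp [ 522.4 -178.8  201.8] yAng -5.65 zax [ 0.001 -0.    -1.   ] F [-0.6  0.4  0.1] w 85.5 g 0.0
carrier [([509.2, -142.3, 4.9], 0.97)]
slot [([508.6, -141.1, 46.3], 0.84)]
```

View pics/w2.png

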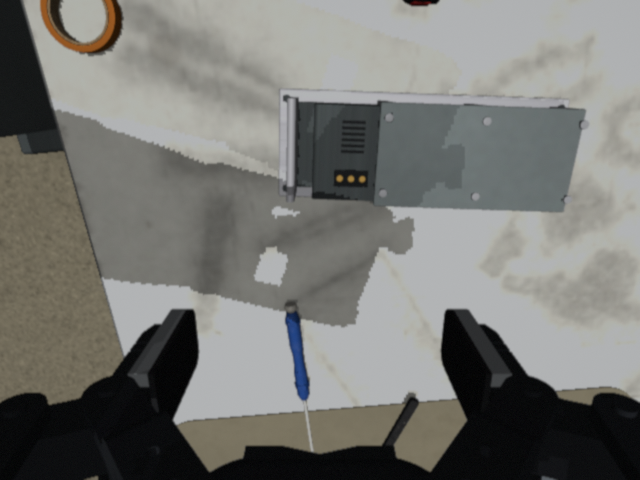

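The open bay shows at columns 288–378, with the wall at about column 291 and the module from about 314. I'm zooming in on it.

```bash
python3 - <<'E'
import cv2
i=cv2.imread("pics/w2.png")[85:210,270:400]
cv2.imwrite("pics/w2z.png",cv2.convertScaleAbs(cv2.resize(i,None,fx=4.6,fy=4.6,interpolation=2),alpha=1.8,beta=20))
E
```

```text
(no output)
```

View pics/w2z.png

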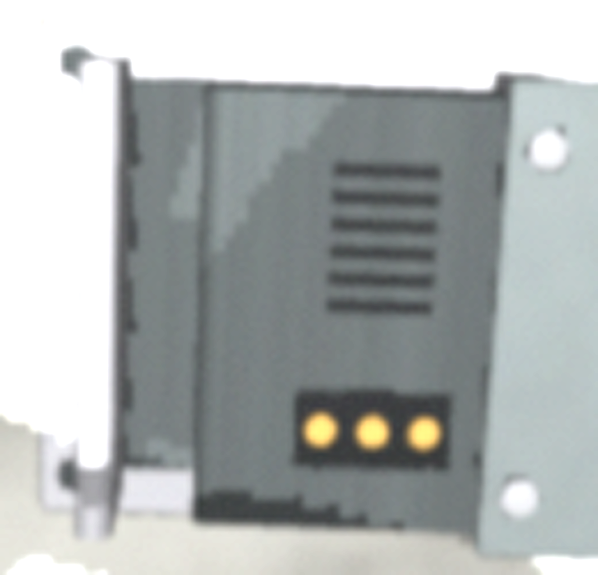

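```bash
python3 - <<'E'
from h import *
c=np.load("w2.npy",allow_pickle=True).item()
f=lambda x,y,z:ray(c,(270+x/4.6,85+y/4.6),z)
for n,a,b,z in(("wall",(128,60),(113,470),46),("walltopL",(80,60),(78,470),46),("mod",(208,85),(194,520),46),("cover",(500,75),(482,550),49)):
    A,B=f(*a,z),f(*b,z);d=A-B;print(n,A.round(1),B.round(1),np.hypot(*d[:2]).round(1),'yaw',np.degrees(np.arctan2(-d[0],d[1])).round(2))
# edges of cover long side
A,B=ray(c,(380,102),49),ray(c,(585,108),49);print(np.degrees(np.arctan2(*(B-A)[1::-1])))
A,B=ray(c,(377,206),49),ray(c,(562,212),49);print(np.degrees(np.arctan2(*(B-A)[1::-1])))
E
python3 - <<'E'
import sys;sys.path.insert(0,'.')
from h import *
t=np.radians(-14);ux=np.array([np.cos(t),np.sin(t)]);uy=np.array([-ux[1],ux[0]])
# w1 pose
c={'f':240/np.tan(np.radians(58.83671438548168/2)),'cx':320,'cy':240}
s=r.read_state();k=r.camera("wrist");c['cx'],c['cy']=k['cx'],k['cy']
T=np.eye(4);T[:3,:3]=Ro.from_quat([.788,.616,0,0]).as_matrix();T[:3,3]=[438.1,232.5,297.3];c['W']=T@k['mount']
for n,p,z in(("mid top",(318.5,77),86),("mid top near",(318.5,140),86),("thin",(321,158),86),("thin",(321,214),86),("thick",(321,237),86),("thick",(321,287),86),("base near",(319.5,269),5),("base far",(319.5,55),5)):
    print(n,ray(c,p,z).round(1))
E
```

```text
wall [ 513.8 -103.8   46. ] [ 504.4 -164.2   46. ] 61.1 yaw -8.85
walltopL [ 506.8 -103.1   46. ] [ 499.  -163.7   46. ] 61.1 yaw -7.4
mod [ 525.  -108.5   46. ] [ 516.1 -173.5   46. ] 65.6 yaw -7.85
cover [ 567.2 -111.2   49. ] [ 560.4 -182.    49. ] 71.1 yaw -5.5
-7.359728274379187
-7.694934103177184
mid top [457.3 318.6  86. ]
mid top near [445.4 271.4  86. ]
thin [443.8 256.6  86. ]
thin [432.1 209.5  86. ]
thick [427. 189.  86.]
thick [415.2 141.7  86. ]
base near [409.6 124.8   5. ]
base far [463.3 339.1   5. ]
```

The gap measures about 12.3 mm, carrier yaw is about −7.5°, and the gap centre is near (514.7, −140.6). Judging by the gap, the thin plate should fit, so I'm trying the 15 mm plate first to confirm gently that it doesn't go in.

Call:
{"method": "drive_tool", "body": {"targets": [[0,-1.18,7.9,0,0,0,-1.4],[0,-1.18,7.9,0,0,0,-1.4],[0,-1.18,7.9,0,0,0,-1.4],[0,-1.18,7.9,0,0,0,-1.4],[0,-1.18,7.9,0,0,0,-1.4],[0,-1.18,7.9,0,0,0,-1.4],[0,-1.18,7.9,0,0,0,-1.4],[0,-1.18,7.9,0,0,0,-1.4],[0,-1.18,7.9,0,0,0,-1.4],[0,-1.18,7.9,-0.8,0,0,-1.4],[0,-1.18,7.9,-1.4,0,0,-1.4],[0,-1.18,7.9,-1.4,0,0,-1.4]]}}

```text
time_s: 5.88
eef_pos: [450.5, 293.0, 115.5]
tcp_rot: [0.789, 0.615, -0.002, -0.0]
wrist_force: [0.0, 0.9, 0.0]
gripper_width: 85.2
grasp_force: 0.0
```

```bash
python3 - <<'E'
from h import *
st();c=shot("w3.png")
for l in L[3:5]:
    for d in r.silhouettes(l,c)[:2]:
        m=d['pixels'].astype('uint8');k=max(cv2.findContours(m,0,2)[0],key=cv2.contourArea)
        print(l,round(d['score'],2),cv2.boundingRect(k))
print(proj(c,[451.4,295,86]),proj(c,[438,233,86]))
E
```

```text
t 5.88 tcp [450.5 293.  115.5] yAng -14.16 zax [-0.004 -0.002 -1.   ] F [0.  0.9 0. ] w 85.2 g 0.0
spacer_thin_mid 0.63 (317, 324, 23, 109)
spacer_mid_mid 0.56 (305, 181, 37, 144)
[324.37710403 273.76233291] [328.56651314 392.28365233]
```

View pics/w3.png

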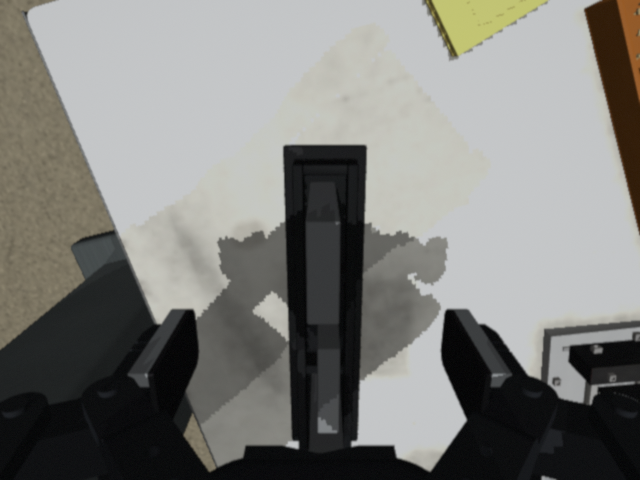

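The mid plate's top face is at rows 222–324, column 322, as predicted. I'll descend and grip.

Call:
{"method": "drive_tool", "body": {"targets": [[0,0,0,-0.6,0,0,0],[0,0,0,-1.05,0,0,0],[0,0,0,-1.05,0,0,0],[255,0,0,-1.05,0,0,0],[255,0,0,-1.05,0,0,0],[255,0,0,-1.05,0,0,0],[255,0,0,-1.05,0,0,0],[255,0,0,-1.05,0,0,0],[255,0,0,-1.05,0,0,0],[255,0,0,-1.05,0,0,0]]}}

```text
time_s: 7.28
eef_pos: [451.6, 294.3, 54.8]
tcp_rot: [0.789, 0.615, 0.0, 0.0]
wrist_force: [-0.0, -0.2, 6.5]
gripper_width: 13.7
grasp_force: 59.0
```

Call:
{"method": "drive_tool", "body": {"targets": [[255,0,0,0.8,0,0,0],[255,0,0,1.6,0,0,0],[255,0.1,-0.7,1.9,0,0,0.2],[255,1.05,-7.26,1.9,0,0,1.1],[255,1.05,-7.26,1.9,0,0,1.1],[255,1.05,-7.26,1.9,0,0,1.1],[255,1.05,-7.26,1.9,0,0,1.1],[255,1.05,-7.26,1.9,0,0,1.1],[255,1.05,-7.26,1.9,0,0,1.1],[255,1.05,-7.26,1.9,0,0,1.1],[255,1.05,-7.26,1.9,0,0,1.1],[255,1.05,-7.26,1.9,0,0,1.1]]}}

```text
time_s: 8.78
eef_pos: [514.3, -140.6, 168.1]
tcp_rot: [0.752, 0.659, -0.0, -0.0]
wrist_force: [0.2, -0.2, -0.1]
gripper_width: 14.4
grasp_force: 58.6
```

```bash
python3 - <<'E'
from h import *
st();c=shot();cv2.imwrite("pics/w4.png",cv2.convertScaleAbs(cv2.resize(c['img'][100:460,80:560,::-1],(800,600)),alpha=1.5,beta=20))
import pickle;pickle.dump({k:c[k] for k in('W','f','cx','cy')},open("w4.pkl","wb"))
E
```

```text
t 8.78 tcp [ 514.3 -140.6  168.1] yAng -7.51 zax [-0.  0. -1.] F [ 0.2 -0.2 -0.1] w 14.4 g 58.6
```

View pics/w4.png

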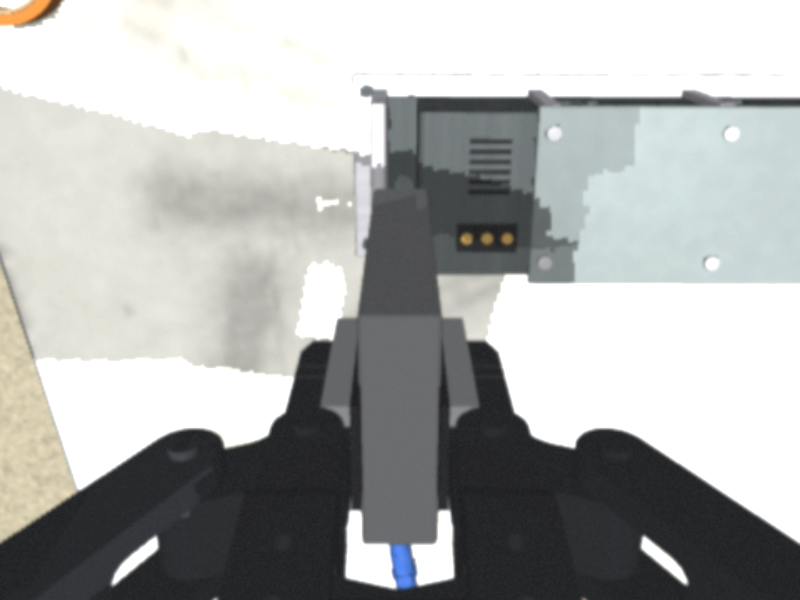

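The held plate is hanging over the gap. The wall's inner edge is at crop column 386, the module edge at 418 and the cover edge at 533. I'll check the lateral offset.

```bash
python3 - <<'E'
from h import *
import pickle;c=pickle.load(open("w4.pkl","rb"))
t=np.radians(-7.5);ux=np.array([np.cos(t),np.sin(t)]);tcp=np.array([514.3,-140.6])
for n,x,y,z in(("wall",386,110,46),("mod",418,110,46),("mod",433,262,46),("cover",540,108,49),("cover",529,280,49),("plate top L",359,318,168-54.8+86),("plate top R",443,318,168-54.8+86),("plate bot L",370,200,168-48.8),("plate bot R",430,200,168-48.8)):
    p=ray(c,(80+x*.6,100+y*.6),z)[:2]-tcp;print(n,(p@ux).round(1),(p@[-ux[1],ux[0]]).round(1))
E
```

```text
wall -6.6 33.9
mod 5.4 33.9
mod 11.8 -27.6
cover 50.5 35.0
cover 50.3 -34.2
plate top L -8.8 24.6
plate top R 5.9 24.6
plate bot L -10.0 21.3
plate bot R 7.0 21.3
```

Call:
{"method": "drive_tool", "body": {"targets": [[255,0.01,0,-0.5,0,0,0],[255,0.01,0,-0.95,0,0,0],[255,0.01,0,-1.05,0,0,0],[255,0.01,0,-1.12,0,0,0],[255,0.01,0,-1.17,0,0,0],[255,0.01,0,-1.2,0,0,0],[255,0.01,0,-1.22,0,0,0],[255,0.01,0,-1.24,0,0,0],[255,0.01,0,-1.24,0,0,0]]}}

```text
time_s: 9.95
eef_pos: [515.2, -141.5, 94.2]
tcp_rot: [0.752, 0.659, 0.0, 0.0]
wrist_force: [-0.2, 0.4, 2.4]
gripper_width: 14.0
grasp_force: 59.3
```

Call:
{"method": "drive_tool", "body": {"targets": [[255,0,0,-0.01,0,0,0],[255,0,0,-0.02,0,0,0],[255,0,0,-0.02,0,0,0]]}}

```text
time_s: 10.32
eef_pos: [515.4, -141.5, 93.9]
tcp_rot: [0.752, 0.659, 0.0, 0.001]
wrist_force: [-4.3, 1.4, 14.7]
gripper_width: 13.9
grasp_force: 61.0
```

Call:
{"method": "drive_tool", "body": {"targets": [[255,0,0,0.03,0,0,0],[255,-0.03,0,0.03,0,0,0],[255,-0.03,0,0.0,0,0,0],[255,-0.03,0,-0.01,0,0,0],[255,-0.03,0,-0.02,0,0,0],[255,-0.03,0,-0.02,0,0,0]]}}

```text
time_s: 11.08
eef_pos: [514.6, -141.9, 93.5]
tcp_rot: [0.752, 0.659, 0.001, 0.002]
wrist_force: [-0.8, -0.1, 19.5]
gripper_width: 14.1
grasp_force: 61.6
```

The 15 mm plate is blocked on both edges: 19.5 N with almost no side force, 1–2 mm below the rim. It doesn't go in, so I'm returning it to its pocket.

Call:
{"method": "drive_tool", "body": {"targets": [[255,0,0,0.5,0,0,0],[255,0,0,1.3,0,0,0],[255,-1.03,7.26,1.3,0,0,-1.1],[255,-1.03,7.26,1.3,0,0,-1.1],[255,-1.03,7.26,1.3,0,0,-1.1],[255,-1.03,7.26,1.3,0,0,-1.1],[255,-1.03,7.26,1.3,0,0,-1.1],[255,-1.03,7.26,1.3,0,0,-1.1],[255,-1.03,7.26,1.3,0,0,-1.1],[255,-1.03,7.26,1.3,0,0,-1.1],[255,-1.03,7.26,1.3,0,0,-1.1],[255,-1.03,7.26,1.3,0,0,-1.1]]}}

```text
time_s: 12.58
eef_pos: [451.7, 293.1, 169.4]
tcp_rot: [0.789, 0.614, -0.0, 0.0]
wrist_force: [0.3, 0.2, -0.2]
gripper_width: 14.4
grasp_force: 59.1
```

Call:
{"method": "drive_tool", "body": {"targets": [[255,0,0,-0.6,0,0,0],[255,0,0,-1.3,0,0,0],[255,0,0,-1.5,0,0,0],[255,0,0,-1.7,0,0,0],[255,0,0,-1.8,0,0,0],[255,0,0,-1.88,0,0,0],[255,0,0,-1.9,0,0,0],[255,0,0,-1.9,0,0,0]]}}

```text
time_s: 13.58
eef_pos: [451.5, 294.3, 55.8]
tcp_rot: [0.789, 0.615, 0.0, 0.0]
wrist_force: [0.1, 0.5, -0.2]
gripper_width: 14.1
grasp_force: 59.0
```

Call:
{"method": "drive_tool", "body": {"targets": [[255,0,0,-0.02,0,0,0],[0,0,0,-0.02,0,0,0],[0,0,0,-0.02,0,0,0],[0,0,0,-0.02,0,0,0],[0,0,0,-0.02,0,0,0],[0,0,0,0.6,0,0,0],[0,0,0,1.2,0,0,0],[0,-0.22,-1.02,1.2,0,0,0],[0,-0.22,-1.02,1.2,0,0,0],[0,-0.22,-1.02,1.2,0,0,0]]}}

```text
time_s: 14.82
eef_pos: [438.5, 233.1, 127.7]
tcp_rot: [0.789, 0.615, 0.0, 0.0]
wrist_force: [-0.0, 0.5, -0.6]
gripper_width: 85.3
grasp_force: 0.0
```

```bash
python3 - <<'E'
from h import *
st();c=shot("w5.png")
for x in((438,233),(451.4,295)):print(proj(c,[*x,86]))
E
```

```text
t 14.82 tcp [438.5 233.1 127.7] yAng -14.17 zax [ 0.001  0.    -1.   ] F [-0.   0.5 -0.6] w 85.3 g 0.0
[322.02369882 267.80275099]
[316.91380647 130.25175656]
```

View pics/w5.png

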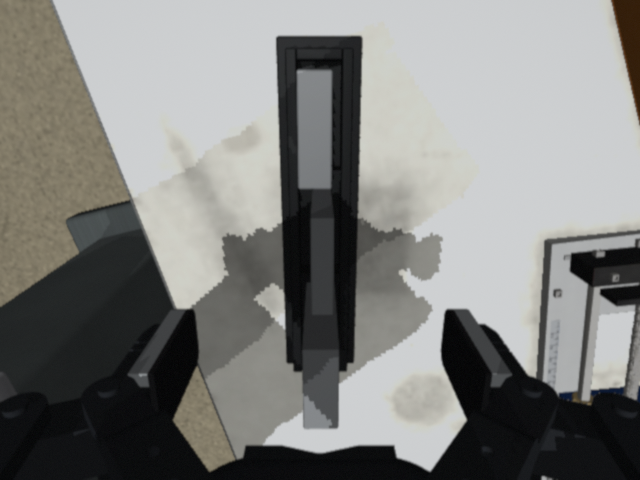

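The mid plate stands in its pocket again (rows 70–188). The thin plate's top is at about (321,266), as predicted, so I'm gripping it.

Call:
{"method": "drive_tool", "body": {"targets": [[0,0,0,-0.6,0,0,0],[0,0,0,-1.1,0,0,0],[0,0,0,-1.2,0,0,0],[255,0,0,-1.2,0,0,0],[255,0,0,-1.2,0,0,0],[255,0,0,-1.2,0,0,0],[255,0,0,-1.2,0,0,0],[255,0,0,-1.2,0,0,0],[255,0,0,-1.2,0,0,0],[255,0,0,-1.2,0,0,0]]}}

```text
time_s: 16.12
eef_pos: [438.4, 233.1, 56.0]
tcp_rot: [0.789, 0.615, 0.0, 0.0]
wrist_force: [-1.3, -0.4, 6.0]
gripper_width: 9.8
grasp_force: 58.7
```

Call:
{"method": "drive_tool", "body": {"targets": [[255,0,0,0.8,0,0,0],[255,0,0,1.6,0,0,0],[255,0,0,1.9,0,0,0.2],[255,1.26,-6.23,1.9,0,0,1.1],[255,1.26,-6.23,1.9,0,0,1.1],[255,1.26,-6.23,1.9,0,0,1.1],[255,1.26,-6.23,1.9,0,0,1.1],[255,1.26,-6.23,1.9,0,0,1.1],[255,1.26,-6.23,1.9,0,0,1.1],[255,1.26,-6.23,1.9,0,0,1.1],[255,1.26,-6.23,1.9,0,0,1.1],[255,1.26,-6.23,1.9,0,0,1.1]]}}

```text
time_s: 17.62
eef_pos: [513.7, -139.5, 169.5]
tcp_rot: [0.752, 0.66, -0.0, -0.0]
wrist_force: [0.5, -0.4, -0.8]
gripper_width: 10.1
grasp_force: 58.7
```

Call:
{"method": "drive_tool", "body": {"targets": [[255,0,0,-0.5,0,0,0],[255,0,0,-0.95,0,0,0],[255,0,0,-1.08,0,0,0],[255,0,0,-1.14,0,0,0],[255,0,0,-1.18,0,0,0],[255,0,0,-1.21,0,0,0],[255,0,0,-1.24,0,0,0],[255,0,0,-1.26,0,0,0],[255,0,0,-1.28,0,0,0],[255,0,0,-1.28,0,0,0]]}}

```text
time_s: 18.88
eef_pos: [514.0, -140.9, 92.7]
tcp_rot: [0.752, 0.659, 0.0, 0.0]
wrist_force: [1.9, 0.4, -1.1]
gripper_width: 9.8
grasp_force: 58.6
```

The thin plate has entered with a slight push towards +x. I'm nudging it 0.6 mm and continuing gently.

Call:
{"method": "drive_tool", "body": {"targets": [[255,0.01,0,0,0,0,0],[255,0.01,0,-0.04,0,0,0],[255,0.01,0,-0.08,0,0,0],[255,0.01,0,-0.12,0,0,0],[255,0.01,0,-0.16,0,0,0],[255,0.01,0,-0.2,0,0,0],[255,0.01,0,-0.2,0,0,0]]}}

```text
time_s: 19.75
eef_pos: [514.3, -140.8, 80.5]
tcp_rot: [0.752, 0.659, -0.0, -0.0]
wrist_force: [-0.8, 0.7, -1.2]
gripper_width: 9.6
grasp_force: 58.8
```

Call:
{"method": "drive_tool", "body": {"targets": [[255,0,0,-0.05,0,0,0],[255,0,0,-0.1,0,0,0],[255,0,0,-0.14,0,0,0],[255,0,0,-0.17,0,0,0],[255,0,0,-0.2,0,0,0],[255,0,0,-0.2,0,0,0]]}}

```text
time_s: 20.5
eef_pos: [514.4, -140.8, 68.6]
tcp_rot: [0.752, 0.659, -0.0, -0.0]
wrist_force: [0.2, 0.1, -1.1]
gripper_width: 10.1
grasp_force: 58.8
```

Call:
{"method": "drive_tool", "body": {"targets": [[255,0,0,-0.02,0,0,0],[255,0,0,-0.04,0,0,0],[255,0,0,-0.06,0,0,0],[255,0,0,-0.06,0,0,0]]}}

```text
time_s: 21.0
eef_pos: [514.4, -140.8, 65.0]
tcp_rot: [0.752, 0.659, -0.0, -0.0]
wrist_force: [0.3, 1.2, -0.7]
gripper_width: 10.3
grasp_force: 58.8
```

Call:
{"method": "drive_tool", "body": {"targets": [[255,0,0,-0.02,0,0,0],[255,0,0,-0.04,0,0,0],[255,0,0,-0.06,0,0,0],[255,0,0,-0.06,0,0,0]]}}

```text
time_s: 21.5
eef_pos: [514.4, -140.8, 61.4]
tcp_rot: [0.752, 0.659, -0.0, -0.0]
wrist_force: [-0.6, -0.5, 0.1]
gripper_width: 10.1
grasp_force: 58.8
```

Call:
{"method": "drive_tool", "body": {"targets": [[255,0,0,-0.01,0,0,0],[255,0,0,-0.02,0,0,0],[255,0,0,-0.03,0,0,0],[255,0,0,-0.03,0,0,0]]}}

```text
time_s: 22.0
eef_pos: [514.4, -140.8, 59.6]
tcp_rot: [0.752, 0.659, -0.0, -0.0]
wrist_force: [-0.4, -0.1, -0.4]
gripper_width: 9.8
grasp_force: 58.8
```

Call:
{"method": "drive_tool", "body": {"targets": [[255,0,0,-0.01,0,0,0],[255,0,0,-0.02,0,0,0],[255,0,0,-0.03,0,0,0],[255,0,0,-0.03,0,0,0]]}}

```text
time_s: 22.5
eef_pos: [514.5, -140.8, 58.0]
tcp_rot: [0.752, 0.659, 0.0, 0.0]
wrist_force: [0.5, 0.2, 1.6]
gripper_width: 10.2
grasp_force: 59.0
```

Call:
{"method": "drive_tool", "body": {"targets": [[255,0,0,-0.01,0,0,0],[255,0,0,-0.02,0,0,0],[255,0,0,-0.02,0,0,0]]}}

```text
time_s: 22.88
eef_pos: [514.8, -140.9, 58.0]
tcp_rot: [0.752, 0.659, 0.0, 0.0]
wrist_force: [-6.1, 1.0, 16.2]
gripper_width: 10.1
grasp_force: 61.4
```

It's firm on the floor. I'm easing off, releasing and retreating upwards.

Call:
{"method": "drive_tool", "body": {"targets": [[255,0,0,0.01,0,0,0],[0,0,0,0.02,0,0,0],[0,0,0,0.02,0,0,0],[0,0,0,0.02,0,0,0],[0,0,0,0.02,0,0,0],[0,0,0,0.5,0,0,0],[0,0,0,1.2,0,0,0],[0,0,-0.5,2,0,0,0],[0,0,-0.5,2,0,0,0],[0,0,-0.5,2,0,0,0]]}}

```text
time_s: 24.12
eef_pos: [514.1, -170.6, 175.9]
tcp_rot: [0.752, 0.659, -0.0, -0.0]
wrist_force: [-0.2, 0.1, -0.4]
gripper_width: 85.4
grasp_force: 0.0
```

```bash
python3 - <<'E'
from h import *
st();c=shot();a=cv2.resize(c['img'][40:340,160:480,::-1],(480,450))
s=r.camera("scene");b=cv2.resize(s['img'][190:300,130:420,::-1],(480,182))
import pickle;pickle.dump({k:c[k] for k in('W','f','cx','cy')},open("w6.pkl","wb"))
b2=cv2.resize(s['img'][190:290,320:420,::-1],(320,320),interpolation=2)
o=np.zeros((590,800,3),'uint8');o[:400,:427]=cv2.resize(a,(427,400));o[405:405+182,:480]=b;o[:320,460:780]=b2
cv2.imwrite("pics/w6.png",cv2.convertScaleAbs(o,alpha=1.4))
E
```

```text
t 24.12 tcp [ 514.1 -170.6  175.9] yAng -7.55 zax [-0.001  0.    -1.   ] F [-0.2  0.1 -0.4] w 85.4 g 0.0
```

View pics/w6.png

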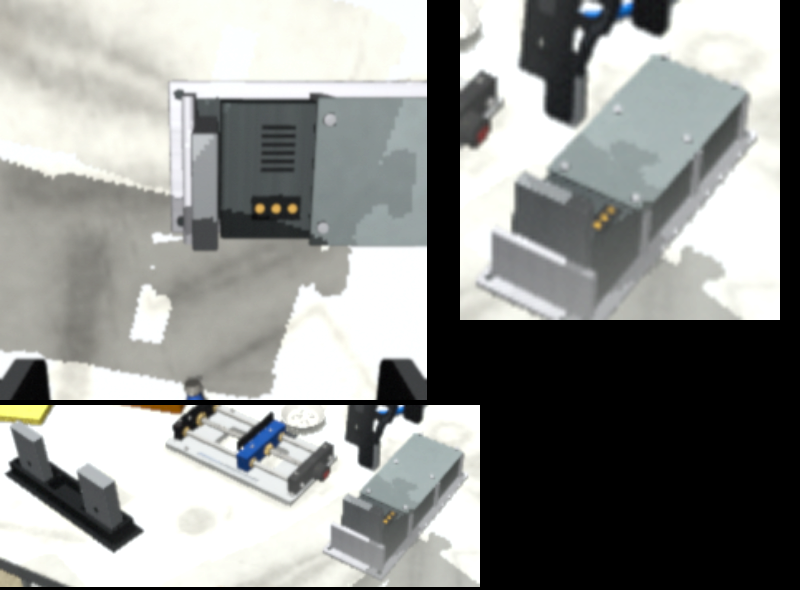

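The plate stands in the gap, top face at crop rows 134–220. The other two stand in the holder. Now I'm checking centring and height.

```bash
python3 - <<'E'
from h import *
import pickle;c=pickle.load(open("w6.pkl","rb"))
t=np.radians(-7.5);ux=np.array([np.cos(t),np.sin(t)]);uy=np.array([-ux[1],ux[0]]);o=np.array([508.4,-140])
for n,x,y,z in(("plate far",205,134,88),("plate near",205,220,88),("plateL",193,150,88),("plateR",218,150,88),("cover far",350,95,49),("cover near",350,245,49),("mod far",270,100,46),("mod near",270,238,46)):
    p=ray(c,(160+x/1.334,40+y/1.334),z)[:2]-o;print(n,(p@ux).round(1),(p@uy).round(1))
E
```

```text
plate far 4.9 24.0
plate near 4.7 -11.6
plateL 0.0 17.7
plateR 10.1 17.7
cover far 71.0 36.9
cover near 76.3 -35.3
mod far 34.6 34.6
mod near 36.6 -32.5
```

```bash
python3 -c "
from station import r
print(r.close_job())"
```

```text
the job is handed in; nothing more can be done
None
```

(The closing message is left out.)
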